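# Draw a brass earth bar from the magazine and lay it on its carrier

### The job

Two blue gravity magazines on the harness bench hold flat bars, one brass and one aluminium. Take the bottom bar of the brass magazine by its protruding nose, draw it level out through the slot so that the brass bars above stay in the magazine and simply drop down one place, and lay it flat and lengthways on the grey rib of the black carrier, between the two orange end stops, and let go of it there.

Things in the scene. Friction and masses are not known exactly. Their poses are not given: they have to be found in the camera images.
- brass0_center (a point): Centre of the bottom brass bar, 100 x 24 x 10 mm (its x, y, z), 0.18 kg, loose, lying flat under three like bars. Its x is the magazine's x. Its nose (-x end) sticks out of the slot by about 38 mm and can be pinched from above across the 24 mm width, 18 mm from its tip (32 mm to -x of this point). Free once drawn about 65 mm to -x.
- brass3_center (a point): Centre of the top one of the four brass bars stacked in the brass magazine, all alike. At the start it lies 80 mm above the magazine's origin; once the bottom bar is drawn out, the bars above drop 10 mm by themselves and it lies 70 mm above it.
- mag: Blue fixed chute of the brass bars (a like one holds grey aluminium bars). Origin: centre of foot (130 x 76 mm) at bench height; x from exit slot to back. Floor 45 mm up, wall tops 89 mm; inside 104 x 30, outside x +-56, y +-19 mm. Front strips (x -56 to -52) start 14 mm above the floor; the slot below passes one bar to -x. In front only a lip 10 mm wide, floor level, to x -82.
- seat (a point): Top centre of the fixed black carrier's grey rib, 30 mm above the bench; a bar on it has its centre 5 mm above this, either way round. The rib runs along x and is 18 mm wide, narrower than a bar, so fingers pass beside it. An orange stop (6 mm thick, 18 wide, 9 high) stands at each end, 116 mm between them. Base plate 160 x 80 x 8 mm.
Not all that is in view belongs to the job. Leave any green or red look-alike of the part that bears brass0_center alone. Leave any green or red look-alike of the part that bears brass3_center alone.

How it is judged (in metres and radians):
On the way:
1. the bottom brass bar is drawn clear of the magazine and the bars above have dropped one place (x of brass0_center in the frame of mag below -0.106 m and z of brass3_center in the frame of mag between 0.065 and 0.075 m and horizontal distance between brass3_center and mag below 0.015 m), for 0.1 s.
At the end, for the whole second after the job is handed in: The drawn bar lies flat and at rest on the carrier's rib between the end stops, its centre within 12 mm of the seat's along and across, in line within 12 degrees; the other three brass bars are in the magazine one place lower, the top one within 5 mm of that height and 15 mm of the chute's centre (x of brass0_center in the frame of seat between -0.012 and 0.012 m and y of brass0_center in the frame of seat between -0.012 and 0.012 m and z of brass0_center in the frame of seat between 0.002 and 0.008 m and angle between the x axis of brass0_center and the x axis of seat, either way round below 0.21 rad and (angle between brass0_center's own z axis and vertical below 0.1 rad or angle between brass0_center's own z axis and vertical above 3.04 rad) and linear speed of brass0 below 0.02 m/s and z of brass3_center in the frame of mag between 0.065 and 0.075 m and horizontal distance between brass3_center and mag below 0.015 m); the robot touches nothing.
It fails at once if a bar above is pulled, lifted or pushed out of the magazine (horizontal distance between brass3_center and mag above 0.02 m or z of brass3_center in the frame of mag above 0.092 m or z of brass3_center in the frame of mag below 0.06 m).
It also fails if it takes over 43 s, if anything falls off the work surface, if the arm or the gripper's body presses on something with over 40 N, if the wrist force passes 120 N, or if a joint passes its speed limit or range.

### The arm

A 6-joint arm with a two-finger parallel gripper is mounted at the origin on the work surface. World frame = base frame: x ahead of the robot, y to its left, z up, the work surface at z = 0. Lengths are in m, angles in degrees, forces in N, time in s.
With the tool pointing down it reaches from about 0.375 to 0.75 m from the base axis. Payload 9 kg.
Tool frame: the origin (TCP) lies where the fingers leave the gripper's body, on its centre line; the fingertips stand 73 mm ahead of it and the grasp point (between the pads) lies 54 mm ahead of it (robot.tip_reach is the distance from the TCP to the fingertips, in m); z points along the fingers, y is the direction in which the jaws open and shut (so a half turn about z gives the same grasp; the last joint's range is limited). The gripper opens to 85 mm and grips with 20 to 120 N. Pads are 22 mm wide; open, the fingers measure 114 mm over their backs; the gripper's body (76 mm by 85 mm) begins 54 mm behind the grasp point. The pads swing forward as they close: fully open they stand 13 mm farther back than shut.
Start: joints at [-86.729, 5.964, 5.575, 89.605, 0, 77.527], TCP at [0.163, -0.578, 0.304] pointing down, gripper open.
Joint ranges: [-171.21, 171.21], [-48.23, 106.86], [-62.78, 66.21], [-105.2, 120.99], [-86.42, 89.51], [-180, 180]. Speed limits (degrees/s): [127.2, 127.2, 147.25, 180, 180, 180].

### API

Orientations are given as [roll, pitch, yaw] about the fixed x, y, z axes, in that order (R = Rz(yaw) Ry(pitch) Rx(roll)).
In Python, from plant import robot gives the robot as it stands. Calls block until the motion is done:
- robot.move_pose(position, orientation): joint-space move of the TCP to a pose.
- robot.line_to(position, vel=0.15, rotation=None, guard=None): straight line of the TCP; rotation=None keeps the orientation; vel is the mean speed in m/s. With guard (N) it stops when the force on the tool has changed by that much, and returns True; else False.
- robot.goto_joints(angles): joint-space move.
- robot.set_gripper(opening): finger opening in m; the grip force is fixed at half the most; returns when the fingers have stopped.
- robot.pause(seconds).
- robot.ik(position, orientation): joint angles nearest the present ones, or None.
- robot.observe(): the state.
- robot.grab_frame(name): name is "scene" or "top" or "wrist"; returns the picture (420x560x3 uint8, blue, green, red); there is no depth.
- robot.get_calibration(name): a dict with "vertical_fov" (degrees; the focal length in pixels is half the picture's height over the tangent of half this angle, whatever the lens; pixels are square), "cx", "cy" (the principal point, pixels), "rvec" (rotation vector, rad) and "tvec" (3), from world to camera coordinates, as OpenCV has them. Camera axes: x right, y down, z forward; pixel columns grow to the right and rows downward; lengths in m; the calibration is good to about 2 mm. A picture is of the moment at which its call begins: read the wrist's pose just before it. get_calibration takes no time and is no camera call; for the wrist camera it gives the pose at the moment of the call.
A pose or a line that the arm cannot do raises robot.IKError and nothing moves.
- robot.job_done(): hands the job in, once; it reports no verdict.
The state is a dict: "time": time; "q": joint angles; "qvel": joint speeds; "joint_torque": joint torques, N m; "tool_pos": TCP position; "tcp_rot": TCP orientation; "ft_force": force on the tool from outside, world axes, zero at the start; "torque": the same for the moment, N m; "gripper_width": finger opening in m.
Only numpy, scipy, OpenCV 4.12 (cv2) and the standard library are available. Lean on these libraries where they do the work, as an engineer would, in place of code of your own. Each camera call takes 0.05 s, during which the arm holds its last target.

## Working session

There is one attempt and no reset: what is moved stays moved. The work goes in short steps, each a Python script; the robot and the scene stay as the last script left them, time stands still between calls to the robot, and variables do not carry over. Pictures are saved under pics/ and viewed, and the job is handed in when it is done.

```bash
mkdir -p pics
python3 - <<'E'
from plant import robot
import cv2
for n in ("scene","top","wrist"):
    cv2.imwrite(f"pics/{n}0.png",robot.grab_frame(n))
    print(n,robot.get_calibration(n))
o=robot.observe();print(o["time"],o["tool_pos"],o["tcp_rot"])
E
```

```text
scene {'vertical_fov': 49.16408024852558, 'cx': 280.65211393193704, 'cy': 213.10998593832286, 'rvec': array([ 2.37423294,  0.57425287, -0.23750009]), 'tvec': array([-0.43076259, -0.09204533,  1.03159431])}
top {'vertical_fov': 52.649734475854906, 'cx': 278.8808525692297, 'cy': 202.00644190607977, 'rvec': array([ 2.17653494, -2.21757396,  0.10863062]), 'tvec': array([-0.00754015,  0.479714  ,  0.78440974])}
wrist {'vertical_fov': 60.53137988758842, 'cx': 278.3397814194083, 'cy': 204.01106560269048, 'rvec': array([-2.29895006,  1.74318969,  0.27123767]), 'tvec': array([-0.60032576, -0.03777969,  0.37930318])}
0.15 [ 0.16282185 -0.57731525  0.30329725] [-1.79943926e+02 -1.25983785e-02  1.57462602e+01]
```

View pics/scene0.png

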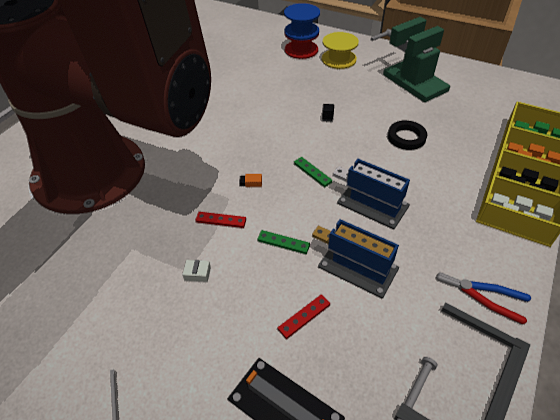

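View pics/top0.png

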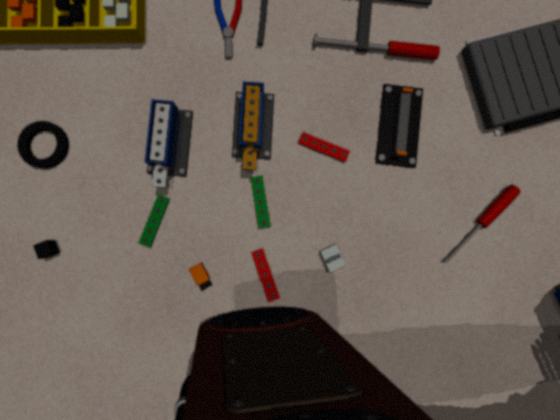

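View pics/wrist0.png

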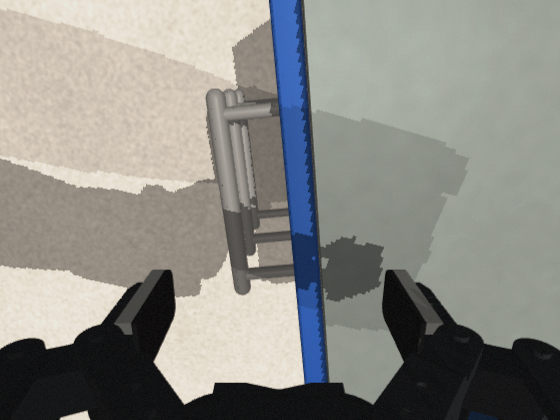

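Run:
```python
import cv2
t=cv2.imread("pics/top0.png")
cv2.imwrite("pics/top_mag.png",cv2.resize(t[75:235,215:315],None,fx=3.75*1,fy=3.75,interpolation=cv2.INTER_CUBIC))
cv2.imwrite("pics/top_car.png",cv2.resize(t[75:175,360:440],None,fx=6,fy=6,interpolation=cv2.INTER_CUBIC))
t=cv2.imread("pics/scene0.png")
cv2.imwrite("pics/sc_mag.png",cv2.resize(t[200:320,250:410],None,fx=5,fy=5,interpolation=cv2.INTER_CUBIC))
```

```text
(no output)
```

View pics/top_mag.png

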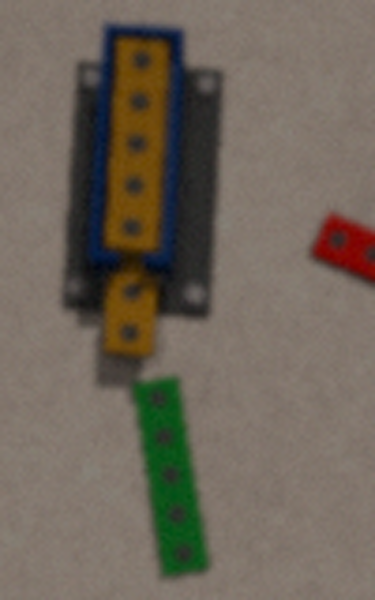

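View pics/top_car.png

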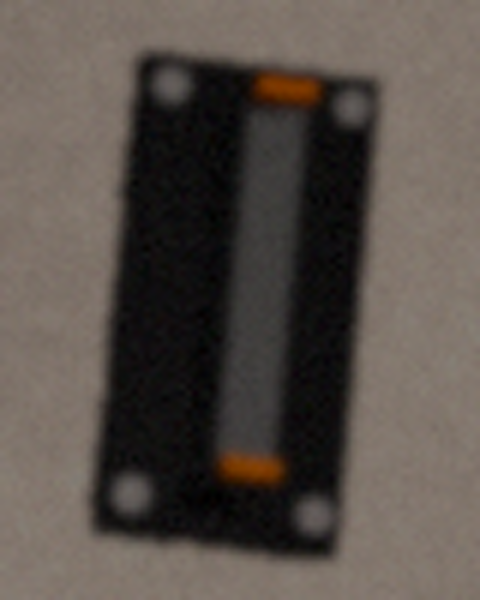

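View pics/sc_mag.png

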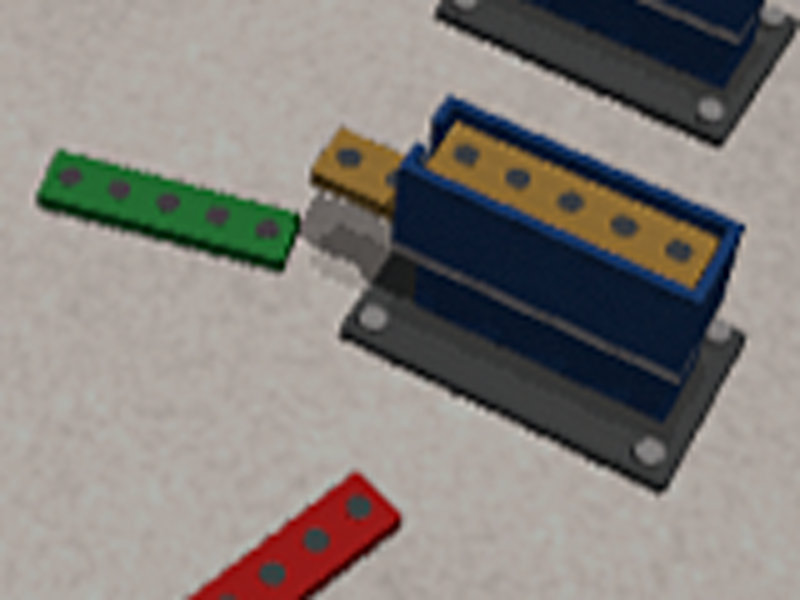

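```bash
cat > h.py <<'E'
import numpy as np,cv2
from plant import robot
def ray(name,uv,z,cal=None):
    c=cal or robot.get_calibration(name)
    f=210/np.tan(np.radians(c["vertical_fov"])/2)
    R,_=cv2.Rodrigues(np.array(c["rvec"]));t=np.array(c["tvec"]).ravel()
    uv=np.atleast_2d(np.array(uv,float))
    d=np.c_[(uv[:,0]-c["cx"])/f,(uv[:,1]-c["cy"])/f,np.ones(len(uv))]@R
    o=-R.T@t
    return o+d*((z-o[2])/d[:,2])[:,None]
def crop(uv,s,off): return (np.array(uv,float)+.5)/s-.5+np.array(off)
def rep(n,P):
    print(n,np.round(P[:,:2]*1000,1).tolist(),"mean",np.round(P[:,:2].mean(0)*1000,1))
    if len(P)==4: 
        a=(P[0]+P[1])/2-(P[2]+P[3])/2; b=P[1]-P[0]; c=P[2]-P[3]
        print("  len",np.linalg.norm(a),"wid",np.linalg.norm(b),np.linalg.norm(c),"yaw",np.degrees(np.arctan2(a[1],a[0])))
    else:
        a=P[0]-P[-1];print("  len",np.linalg.norm(a),"yaw",np.degrees(np.arctan2(a[1],a[0])))
E
python3 - <<'E'
from h import *
m=lambda uv:crop(uv,3.75,(215,75)); k=lambda uv:crop(uv,6,(360,75)); s=lambda uv:crop(uv,5,(250,200))
rep("walls",ray("top",m([(106,27),(183,32),(172,268),(90,262)]),.089))
rep("topbar",ray("top",m([(117,40),(169,43),(160,250),(106,247)]),.085))
rep("holes",ray("top",m([(142,61),(132,227)]),.085))
rep("foot",ray("top",m([(80,62),(222,72),(208,317),(64,308)]),.006))
rep("nose tip",ray("top",m([(103,352),(154,356)]),.055))
rep("nose holes",ray("top",m([(132,292),(130,332)]),.055))
rep("base",ray("top",k([(143,55),(380,80),(335,553),(95,530)]),.008))
rep("stops",ray("top",k([(287,90),(251,470)]),.039))
rep("rib",ray("top",k([(248,105),(306,108),(276,455),(217,452)]),.03))
rep("scene topholes",ray("scene",s([(679,250),(466,154)]),.085))
rep("scene nosehole",ray("scene",s([(397,177),(349,157)]),.055))
rep("scene walls",ray("scene",s([(450,98),(740,229),(703,298),(415,150)]),.089))
E
```

```text
walls [[686.6, 44.4], [683.8, 8.5], [572.1, 15.4], [575.5, 53.3]] mean [629.5  30.4]
  len 0.11168449578114786 wid 0.03603255621350424 0.03797032340777273 yaw -4.072507081286368
topbar [[681.7, 39.5], [680.0, 15.1], [581.5, 20.9], [583.3, 46.0]] mean [631.7  30.4]
  len 0.09868086546137995 wid 0.024442324560246767 0.025133516941445413 yaw -3.5678411838131057
holes [[671.5, 27.9], [592.6, 33.8]] mean [632.   30.9]
  len 0.07919223759628122 yaw -4.233691510595938
foot [[698.3, 62.6], [692.2, -11.1], [563.5, -1.5], [569.3, 72.4]] mean [630.8  30.6]
  len 0.1292289649889824 wid 0.0739392447808154 0.07407827508609151 yaw -4.305913859333855
nose tip [[538.7, 49.8], [536.3, 25.3]] mean [537.5  37.6]
  len 0.024627986986171455 yaw 84.5713510969707
nose holes [[567.7, 35.4], [548.2, 36.7]] mean [557.9  36.1]
  len 0.019542845757361833 yaw -3.666358497610922
base [[709.4, -226.7], [700.2, -304.6], [544.0, -283.0], [552.7, -205.2]] mean [ 626.6 -254.9]
  len 0.1578810533326444 wid 0.07848020442162511 0.0782820770433602 yaw -7.851337609488595
stops [[686.6, -263.0], [565.8, -246.7]] mean [ 626.2 -254.9]
  len 0.12189875711524652 yaw -7.711404108891126
rib [[684.9, -253.4], [683.8, -272.0], [572.1, -257.7], [573.4, -239.0]] mean [ 628.5 -255.6]
  len 0.11249887645743786 wid 0.018618190391134225 0.018738273873188837 yaw -7.315929974048714
scene topholes [[671.7, 28.5], [592.0, 34.6]] mean [631.8  31.6]
  len 0.07994301616182962 yaw -4.392245315425196
scene nosehole [[566.8, 36.9], [547.4, 37.5]] mean [557.1  37.2]
  len 0.019375731170356434 yaw -1.854370513925086
scene walls [[578.1, 52.5], [687.4, 43.0], [685.5, 10.4], [576.4, 25.2]] mean [631.9  32.8]
  len 0.030008898840081566 wid 0.10975299777227308 0.11012103074194031 yaw 86.59130869366163
```

Run:
```python
from h import *
from scipy.spatial.transform import Rotation as Ro
o=robot.observe();c=robot.get_calibration("wrist")
R,_=cv2.Rodrigues(c["rvec"]);p=-R.T@c["tvec"]
T=Ro.from_euler("xyz",o["tcp_rot"],degrees=True).as_matrix()
print("cam in tool",T.T@(p-o["tool_pos"]), "axis",T.T@R[2])
y=np.radians(-4.25);g=np.array([.631,.0307])-.076*np.array([np.cos(y),np.sin(y)]);print(g)
for yaw in (-4.25,175.75):
    print(yaw,robot.ik([*g,.104],[180,0,yaw]),robot.ik([*g,.2],[180,0,yaw]))
y=np.radians(-7.6);g=np.array([.627,-.255])-.032*np.array([np.cos(y),np.sin(y)])
for yaw in (-7.6,172.4): print(g,robot.ik([*g,.089],[180,0,yaw]))
```

```text
cam in tool [ 0.07763183  0.00097917 -0.06897404] axis [-3.02624248e-01 -6.70284772e-04  9.53109708e-01]
[0.55520899 0.03633225]
-4.25 [ -9.72545039   2.10220279 -19.43628027  68.46151693   0.
 174.52454961] [ -9.72545039  -1.28413998 -12.65377917  78.63036081   0.
 174.52454961]
175.75 [ -9.72545039   2.10220279 -19.43628027  68.46151693   0.
  -5.47545039] [ -9.72545039  -1.28413998 -12.65377917  78.63036081   0.
  -5.47545039]
[ 0.5952811 -0.2507678] [-34.41790067  17.92349712  -3.49222895  68.58427393   0.
 153.18209933]
[ 0.5952811 -0.2507678] [-34.41790067  17.92349712  -3.49222895  68.58427393   0.
 -26.81790067]
```

Run:
```python
from h import *
robot.move_pose([.5552,.0363,.20],[180,0,175.75])
np.save("c1.npy",robot.get_calibration("wrist"),allow_pickle=True)
im=robot.grab_frame("wrist");cv2.imwrite("pics/w1.png",im)
o=robot.observe();print(o["time"],o["tool_pos"],o["tcp_rot"],o["ft_force"])
```

```text
2.8 [0.55535043 0.03559534 0.20010424] [-1.79993310e+02  9.83938444e-03  1.75668464e+02] [ 0.48284766  0.39044121 -0.1472167 ]
```

View pics/w1.png

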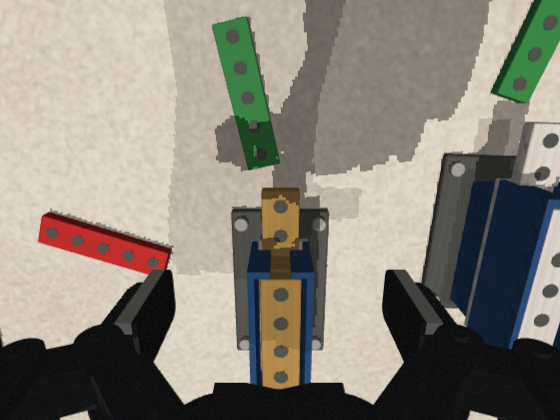

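The wrist view shows three things that could be the part:
- The brass bar, with its nose at (280,215) sticking out of the blue slot. This one fits: brass colour, under the brass stack.
- The aluminium nose at (543,150).
- Green and red look-alikes lying loose on the bench, at (245,90), (525,50) and (105,245).

I'll enlarge the nose to confirm and measure it.

Run:
```python
import cv2
t=cv2.imread("pics/w1.png")
cv2.imwrite("pics/w1c.png",cv2.resize(t[170:270,220:340],None,fx=6,fy=6,interpolation=cv2.INTER_CUBIC))
```

```text
(no output)
```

View pics/w1c.png

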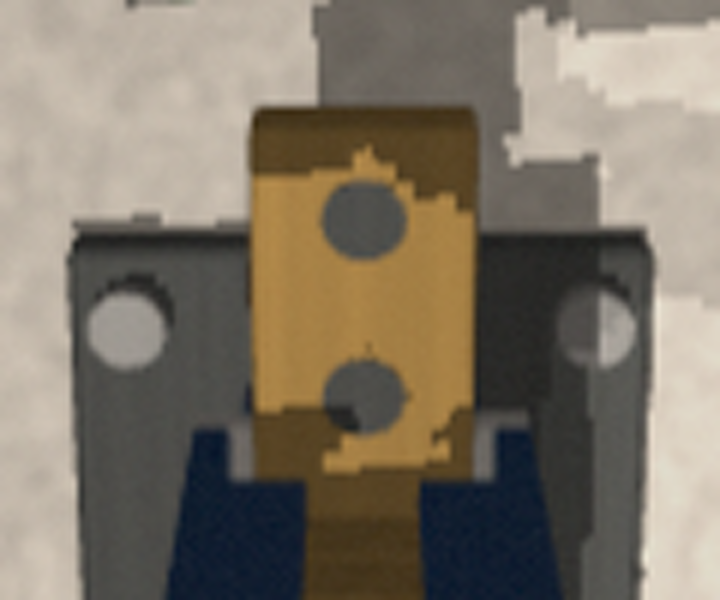

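Run:
```python
from h import *
c=np.load("c1.npy",allow_pickle=True).item()
k=lambda uv:crop(uv,6,(220,170))
rep("tip",ray("wrist",k([(251,125),(476,125)]),.055,c))
rep("holes",ray("wrist",k([(365,397),(364,219)]),.055,c))
rep("edges",ray("wrist",k([(252,400),(474,400),(476,150),(251,150)]),.055,c))
```

```text
tip [[536.8, 25.6], [538.6, 48.6]] mean [537.7  37.1]
  len 0.023129640159446404 yaw -94.43217145368108
holes [[567.8, 35.0], [547.9, 36.4]] mean [557.8  35.7]
  len 0.020029231453216577 yaw -4.03339371247051
edges [[567.2, 22.9], [569.1, 46.6], [541.3, 48.5], [539.5, 25.3]] mean [554.3  35.8]
  len 0.02785945920082091 wid 0.023772514218819943 0.023214087782137193 yaw -4.453711573197331
```

Run:
```python
from h import *
print(robot.line_to([.5555,.0363,.104],vel=.08,guard=15))
robot.set_gripper(0.0)
robot.pause(.2)
o=robot.observe();print(o["time"],o["tool_pos"],o["tcp_rot"],o["ft_force"],o["gripper_width"])
cv2.imwrite("pics/s2.png",robot.grab_frame("scene"));cv2.imwrite("pics/w2.png",robot.grab_frame("wrist"))
```

```text
False
4.9417 [0.55554392 0.03635386 0.10425476] [1.79998511e+02 8.08423711e-03 1.75757678e+02] [-2.41153872  0.7906015   5.53217576] 0.02248262430292153
```

View pics/w2.png

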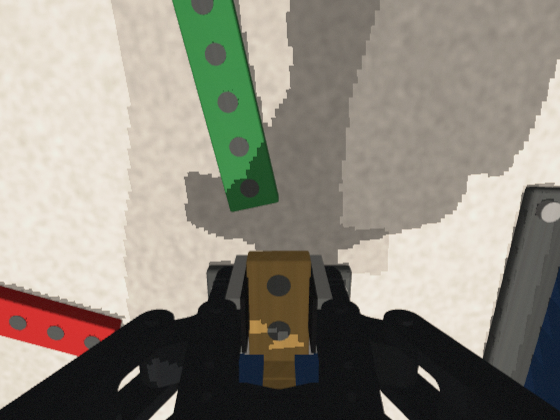

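View pics/s2.png

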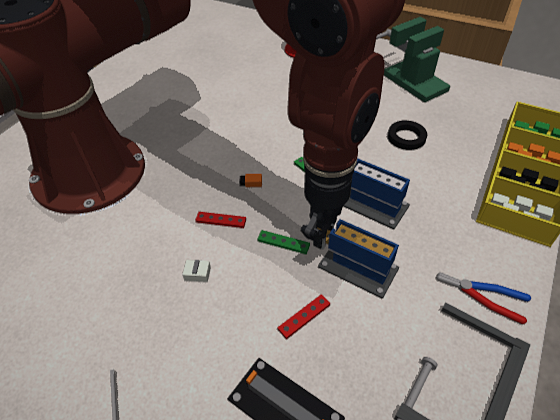

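The nose is pinched: the fingers stopped at 22.5 mm and the bar is centred between the pads. Now I'll draw it out level.

Run:
```python
from h import *
y=np.radians(-4.2);d=np.array([np.cos(y),np.sin(y)])
p=np.array([.5555,.0363])
for s in (.03,.078):
    r=robot.line_to([*(p-s*d),.104],vel=.06,guard=30)
    o=robot.observe();print(r,o["time"],o["tool_pos"],o["ft_force"],o["gripper_width"])
    if r: break
robot.pause(.2)
cv2.imwrite("pics/s3.png",robot.grab_frame("scene")[180:330,200:420]);cv2.imwrite("pics/w3.png",robot.grab_frame("wrist"))
i=cv2.imread("pics/s3.png");cv2.imwrite("pics/s3.png",cv2.resize(i,None,fx=3.6,fy=3.6,interpolation=cv2.INTER_CUBIC))
```

```text
False 5.6917 [0.52601578 0.03833609 0.10425655] [ 3.91284688 -1.31204575  0.48697223] 0.023065062330092194
False 6.6417 [0.47720068 0.04210716 0.10364461] [-2.7703784   0.82061885  0.75457098] 0.023041341312567767
```

View pics/s3.png

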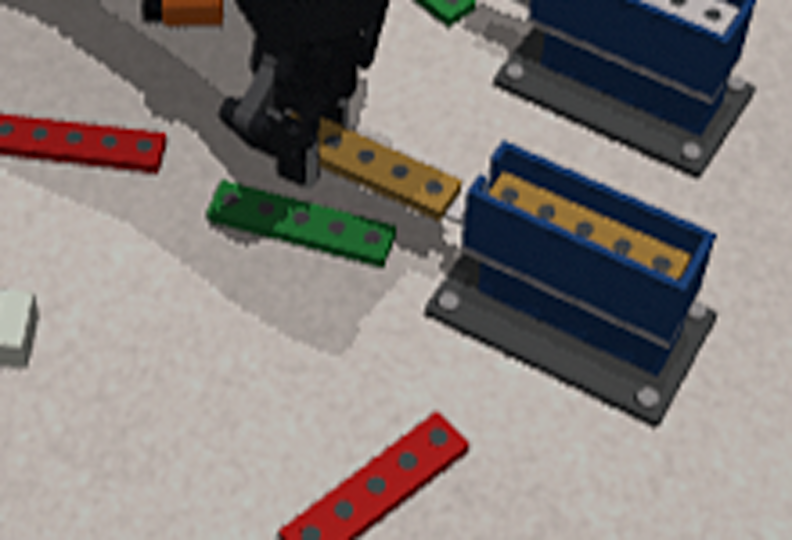

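View pics/w3.png

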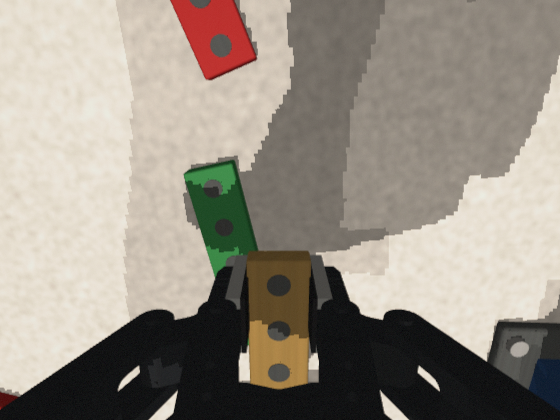

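The bar is fully out at about 6.6 s. The brass stack has dropped one place, sitting lower below the wall tops, and the green bar is untouched. In the wrist view the tip is still at row 252, so the bar has not slipped. Next I lift it and carry it to the carrier.

Run:
```python
from h import *
o=robot.observe();p=o["tool_pos"]
robot.line_to([p[0],p[1],.19],vel=.1)
y=np.radians(-7.7);g=np.array([.6265,-.255])-.032*np.array([np.cos(y),np.sin(y)])
robot.line_to([*g,.19],vel=.12,rotation=[180,0,172.3])
robot.line_to([*g,.115],vel=.1)
robot.pause(.2)
o=robot.observe();print(g,o["time"],o["tool_pos"],o["tcp_rot"],o["ft_force"],o["gripper_width"])
np.save("c4.npy",robot.get_calibration("wrist"),allow_pickle=True)
cv2.imwrite("pics/w4.png",robot.grab_frame("wrist"))
t=robot.grab_frame("top");cv2.imwrite("pics/t4.png",t)
cv2.imwrite("pics/s4.png",robot.grab_frame("scene"))
cv2.imwrite("pics/t4c.png",cv2.resize(t[75:185,350:450],None,fx=5,fy=5,interpolation=cv2.INTER_CUBIC))
```

```text
[ 0.59478854 -0.25071244] 11.825 [ 0.59516607 -0.25096885  0.11586157] [-1.79967371e+02  6.60440175e-02  1.72302261e+02] [ 0.19336637  0.81176928 -2.0226983 ] 0.02302613318699385
```

View pics/w4.png

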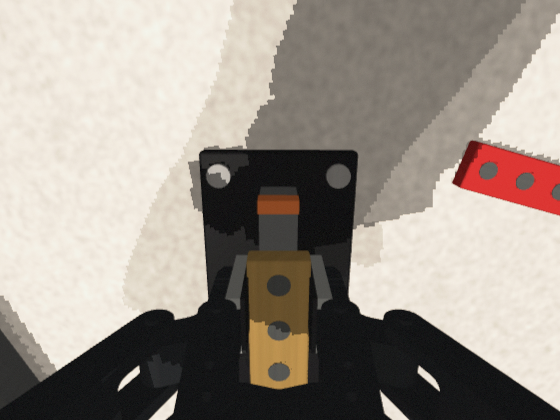

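View pics/t4c.png

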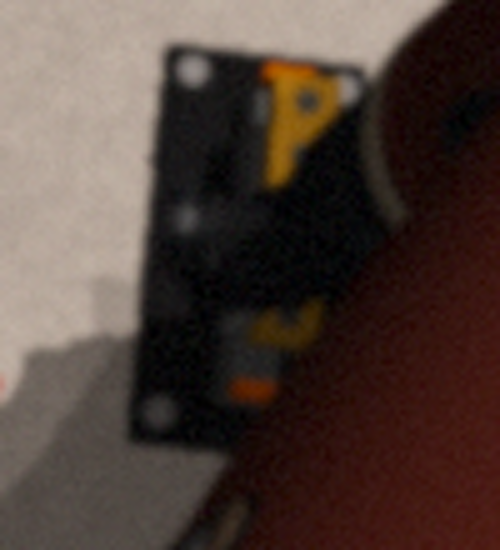

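View pics/s4.png

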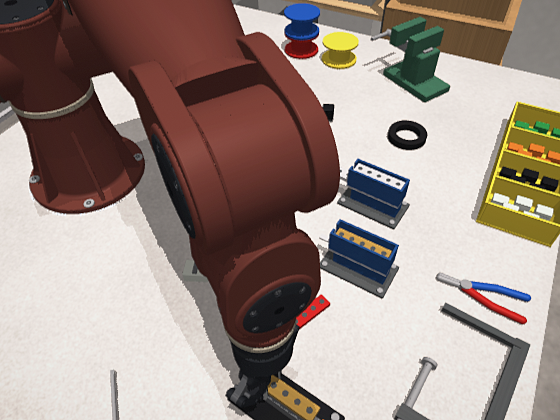

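Run:
```python
from h import *
i=cv2.imread("pics/w4.png");cv2.imwrite("pics/w4c.png",cv2.resize(i[170:290,220:340],None,fx=5,fy=5,interpolation=cv2.INTER_CUBIC))
```

```text
(no output)
```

View pics/w4c.png

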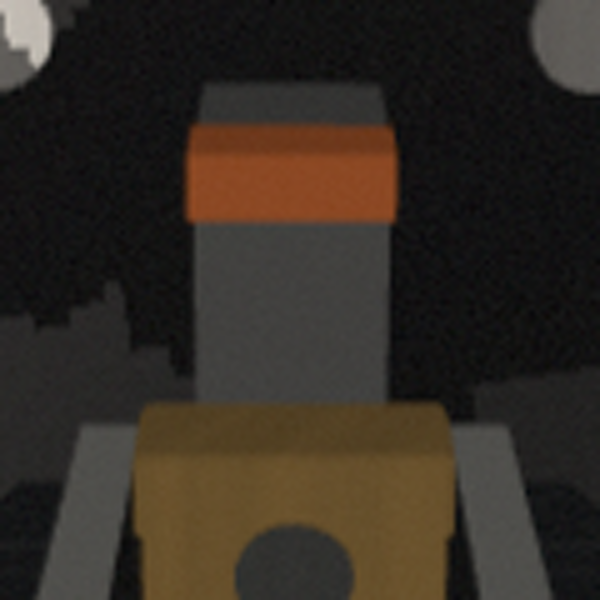

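Run:
```python
from h import *
c=np.load("c4.npy",allow_pickle=True).item()
k=lambda uv:crop(uv,5,(220,170))
S=ray("wrist",k([(188,221),(397,221),(397,153),(188,153)]),.039,c);rep("stop",S)
T=ray("wrist",k([(134,455),(455,455)]),.067,c);rep("tip",T)
y=np.radians(-7.7);d=np.array([np.cos(y),np.sin(y)]);n=np.array([-d[1],d[0]])
print("seat from stop",S[:,:2].mean(0)+.061*d,"bar centre",T[:,:2].mean(0)+.05*d)
D=T[:,:2].mean(0)+.05*d-(S[:,:2].mean(0)+.061*d);print("bar-seat along,across",D@d,D@n)
```

```text
stop [[567.9, -257.4], [570.4, -239.6], [564.3, -238.9], [561.9, -256.5]] mean [ 566.1 -248.1]
  len 0.006100057568801326 wid 0.01792243880616139 0.0177071265309607 yaw -7.808492095998405
tip [[575.7, -260.9], [578.8, -237.9]] mean [ 577.2 -249.4]
  len 0.023208905082847217 yaw -97.78525512394556
seat from stop [ 0.62658798 -0.25626995] bar centre [ 0.62679342 -0.25614408]
bar-seat along,across 0.00018672732510680089 0.00015225726464278288
```

The wrist view puts the bar 0.2 mm from the seat along and across, so I'll lower it, release and retreat.

Run:
```python
from h import *
g=[.5948,-.2507]
robot.line_to([*g,.0925],vel=.05)
r=robot.line_to([*g,.086],vel=.015,guard=5)
o=robot.observe();print(r,o["time"],o["tool_pos"],o["ft_force"])
robot.set_gripper(0.05)
robot.pause(.2)
o=robot.observe();print(o["time"],o["tool_pos"],o["ft_force"],o["gripper_width"])
robot.set_gripper(0.085)
p=o["tool_pos"]
robot.line_to([p[0],p[1],.22],vel=.1)
cv2.imwrite("pics/w5.png",robot.grab_frame("wrist"))
robot.move_pose([.40,-.40,.30],[180,0,172.3])
o=robot.observe();print(o["time"],o["tool_pos"],o["ft_force"],o["gripper_width"])
t=robot.grab_frame("top");cv2.imwrite("pics/t5.png",t)
cv2.imwrite("pics/t5c.png",cv2.resize(t[70:190,220:440],None,fx=3.6,fy=3.6,interpolation=cv2.INTER_CUBIC))
cv2.imwrite("pics/s5.png",robot.grab_frame("scene"))
```

```text
True 12.9167 [ 0.59513553 -0.25093399  0.08927379] [0.94303855 0.87002547 5.2648174 ]
13.4917 [ 0.59441369 -0.25044799  0.08787269] [ 0.39433562  0.96006452 -1.07839817] 0.04975859540608545
16.4583 [ 0.40061797 -0.39944586  0.29946133] [-0.58940077  0.24951431 -0.38792283] 0.08497130284116682
```

View pics/w5.png

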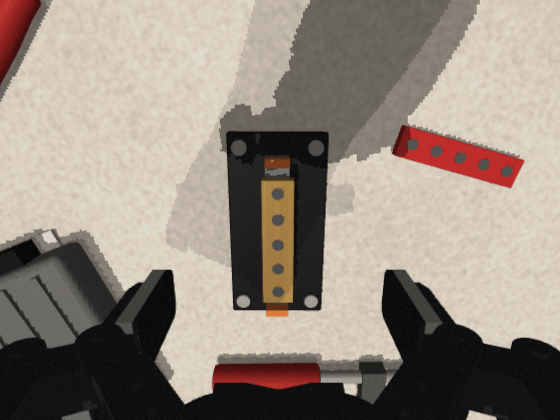

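View pics/t5c.png

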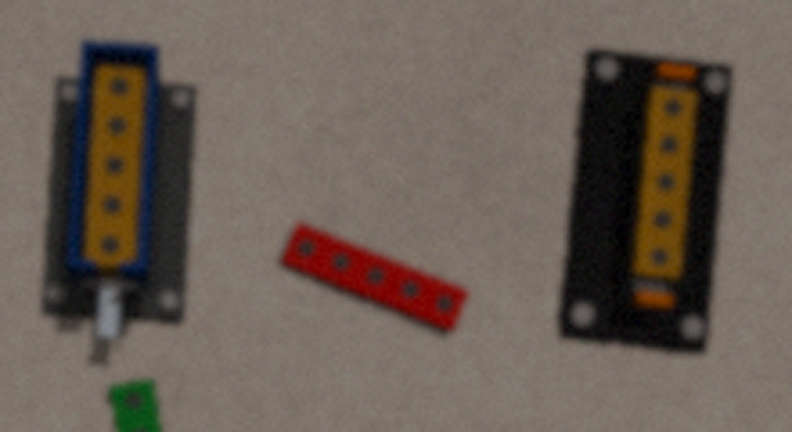

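View pics/s5.png

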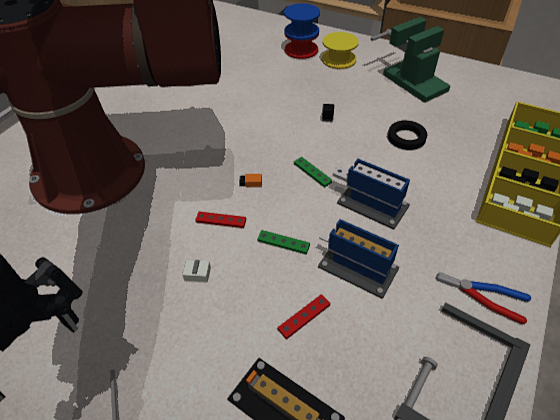

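Run:
```python
from h import *
k=lambda uv:crop(uv,3.6,(220,70))
rep("bar",ray("top",k([(673,107),(659,257)]),.04))
rep("stack",ray("top",k([(120,87),(110,245)]),.075))
print(robot.job_done(), robot.observe()["time"])
```

```text
bar [[667.5, -260.3], [588.1, -249.7]] mean [ 627.8 -255. ]
  len 0.08011004922920469 yaw -7.634081932639009
stack [[669.6, 27.5], [590.3, 33.6]] mean [630.   30.6]
  len 0.07953051298688733 yaw -4.410277579845364
the job is handed in; nothing more can be done
the job is handed in; nothing more can be done
```

The bottom brass bar now lies flat on the carrier's grey rib between the two orange stops. I let go of it, backed the arm away and handed the job in at about 16.5 s of the 43 s allowed.

I pinched the bar 18 mm from its tip, drew it 78 mm level out of the slot, then lifted it across and set it down until contact at about 5 N.

| Final check (top camera) | Result |
|---|---|
| Bar centre on the carrier | (627.8, -255.0) mm; the seat measured about (626.5, -255 to -256) mm, so within about 1.5 mm |
| Bar alignment | -7.6° against the rib's -7.7° |
| Bar flat | Hole spacing measured 80.1 mm when taken at the expected seated height |
| Remaining brass bars | Top bar centred within about 1 mm of the chute; hole spacing 79.5 mm when taken one place lower, so it fits having dropped 10 mm |

- **Other objects:** the green and red look-alikes and the aluminium magazine look undisturbed in the last pictures.
- **Disagreements:** none of the checks failed. The only differences were 1–2 mm between cameras, which is within the calibration.

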